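# Warm up the sauce pots and check them with the thermometer

### The job

Move every sauce pot from the sheet pan onto the warming plate, standing flat inside its rim; then turn the inner heat knob so that its pointer is at the large white dot, without disturbing the outer timer ring around it. After that pick up the infrared thermometer and, from the widest pot down to the narrowest, hold it steady about 10 cm from each pot's black spot, aimed at the middle of the spot, for at least a second each. Finally lay the thermometer back level on the middle of its pad, lying along it, and leave the shaker, tin and bowl alone.

Things in the scene. Friction and masses are not known exactly. Their poses are not given: they have to be found in the camera images.
- large_knob (a point): The large sauce pot, grip point: middle of the grey round knob on its lid. The pot is a closed plain steel cylinder, 108 mm across and 62 mm high, 0.2 to 0.65 kg, lid fixed on; the knob is 20 mm across and stands on the middle of the lid, its top 30 mm above the lid; this point is 17 mm above the lid and 79 mm above the pot's underside. z is up, x points to the lid's black spot. May be absent (two or three of the three pots are there). Starts on the sheet pan.
- large_spot (a point): Centre of the flat matt black measuring spot, 24 mm across, on the lid of the large pot, 36 mm out from the middle of the lid.
- medium_knob (a point): The medium sauce pot, grip point: middle of the grey round knob on its lid. The pot is a closed plain steel cylinder, 92 mm across and 54 mm high, 0.2 to 0.65 kg, lid fixed on; the knob is 20 mm across and stands on the middle of the lid, its top 30 mm above the lid; this point is 17 mm above the lid and 71 mm above the pot's underside. z is up, x points to the lid's black spot. May be absent (two or three of the three pots are there). Starts on the sheet pan.
- medium_spot (a point): Centre of the flat matt black measuring spot, 24 mm across, on the lid of the medium pot, 31 mm out from the middle of the lid.
- small_knob (a point): The small sauce pot, grip point: middle of the grey round knob on its lid. The pot is a closed plain steel cylinder, 76 mm across and 46 mm high, 0.2 to 0.65 kg, lid fixed on; the knob is 20 mm across and stands on the middle of the lid, its top 30 mm above the lid; this point is 17 mm above the lid and 63 mm above the pot's underside. z is up, x points to the lid's black spot. May be absent (two or three of the three pots are there). Starts on the sheet pan.
- small_spot (a point): Centre of the flat matt black measuring spot, 24 mm across, on the lid of the small pot, 25.5 mm out from the middle of the lid.
- tray: Sheet pan, aluminium, fixed, 330 mm (its x) by 240 mm (its y), floor 4 mm thick, rim 14 mm high; the pots start in it. Origin at the centre of its underside, on the worktop.
- plate_mid (a point): Middle of the warming plate's surface, 55 mm above the worktop. The warmer is a fixed steel box; the plate is its square top, 278 mm by 278 mm inside a raised rim 6 mm wide and 7 mm high, sides along this point's x and y (z up). The dark control panel, 115 mm wide and level with the plate, adjoins the rim on the -y side.
- knob_top (a point): Middle of the top of the inner (heat) knob, turning with it; it lies on the knob's upright axis, 202.5 mm from the plate's middle in the plate's -y direction, 54.5 mm above the panel. The inner knob is a black bar 12 mm thick, 34 mm long and 34 mm tall (from 20.5 to 54.5 mm above the panel) on a round foot 30 mm across. Its x axis points along the bar to the pointer end, which has a white stripe.
- heat_knob (a joint): Angle of the inner (heat) knob in rad, growing clockwise seen from above, range 0 (off) to 5. At 0 the pointer points along the plate's +x; the large white dot is at 2.09. Friction 0.03 N m; it stays where it is left.
- heat_dot (a point): The one large white dot, 11 mm across, on the panel beside the knobs, 41 mm from their axis (the other marks of the scale are much smaller).
- ring_mark (a point): Black mark on top of the outer (timer) ring, 27 mm from its axis. The ring is an aluminium disc 60 mm across, 14 mm high above the panel, around and below the inner knob on the same axis; it turns very easily (0.015 N m), separately from the inner knob, and is to stay as it is.
- timer_ring (a joint): Angle of the outer (timer) ring in rad, clockwise from above; any start value.
- gun_center (a point): Infrared thermometer: middle of its grip, half-way up. The grip is a straight grey bar 28 mm wide (its y) and 42 mm high, from 75 mm behind this point to 55 mm ahead of it; x points ahead, z up. 0.16 kg, balanced within 15 mm of this point. At the front a black barrel 26 mm across points ahead and 45 degrees down. It lies level on its pad.
- lens (a point): Lens at the end of the thermometer's barrel, 71.5 mm ahead of the grip's middle and 2.5 mm above it. x is the line of sight (ahead and 45 degrees down), y is to the left of the thermometer.
- pad_mid (a point): Middle of the top of the thermometer's black rubber pad, fixed, 200 mm (its x) by 80 mm (its y), 10 mm high. At the start the thermometer lies on its middle, pointing along +x of the pad.
- shaker_mid (a point): Bystander: amber glass shaker, 44 mm across, 105 mm tall; half-way up.
- tin_mid (a point): Bystander: big food tin, 100 mm across, 115 mm tall; half-way up.
- bowl_mid (a point): Bystander: steel bowl, 120 mm across, 60 mm tall; half-way up.
Not all that is in view belongs to the job. Leave any blue or green look-alike of the part that bears small_knob alone.

How it is judged:
On the way, in this order (a step that is already met when the one before it is completed fails the run):
1. every pot present stands flat on the warming plate inside its rim, at rest (x of large_knob in the frame of plate_mid between -0.11 and 0.11 m and y of large_knob in the frame of plate_mid between -0.11 and 0.11 m and z of large_knob in the frame of plate_mid between 0.074 and 0.084 m and angle between each of large_knob, medium_knob, small_knob's own z axis and vertical below 0.07 rad and linear speed of each of pot_large, pot_medium, pot_small below 0.02 m/s and x of medium_knob in the frame of plate_mid between -0.11 and 0.11 m and y of medium_knob in the frame of plate_mid between -0.11 and 0.11 m and z of medium_knob in the frame of plate_mid between 0.066 and 0.076 m and x of small_knob in the frame of plate_mid between -0.11 and 0.11 m and y of small_knob in the frame of plate_mid between -0.11 and 0.11 m and z of small_knob in the frame of plate_mid between 0.058 and 0.068 m), for 0.3 s.
2. the inner knob's pointer is at the large white dot (2.09 rad, within 0.15) (value of joint heat_knob between 1.944 and 2.244 rad and velocity of joint heat_knob between -0.05 and 0.05 rad/s), for 0.3 s.
3. the thermometer is held steady for 1 s with its line of sight on the large pot's black spot (within 12 mm of its middle), lens 50 to 160 mm away (x of large_spot in the frame of lens between 0.05 and 0.16 m and y of large_spot in the frame of lens between -0.012 and 0.012 m and z of large_spot in the frame of lens between -0.012 and 0.012 m), for 1 s.
4. the thermometer is held steady for 1 s with its line of sight on the medium pot's black spot (within 12 mm of its middle), lens 50 to 160 mm away (x of medium_spot in the frame of lens between 0.05 and 0.16 m and y of medium_spot in the frame of lens between -0.012 and 0.012 m and z of medium_spot in the frame of lens between -0.012 and 0.012 m), for 1 s.
5. the thermometer is held steady for 1 s with its line of sight on the small pot's black spot (within 12 mm of its middle), lens 50 to 160 mm away (x of small_spot in the frame of lens between 0.05 and 0.16 m and y of small_spot in the frame of lens between -0.012 and 0.012 m and z of small_spot in the frame of lens between -0.012 and 0.012 m), for 1 s.
At the end, for the whole second after the job is handed in: Pots present upright (0.07 rad), at rest on the plate inside its rim; inner knob within 0.15 rad of the dot; ring mark within 4 mm of its start; thermometer level and at rest on its pad, grip middle within 30 mm along, 22 mm across, 0.25 rad of the pad's length, either way round (all of step 1 and all of step 2 and distance of ring_mark from where it was at the start of the episode below 0.004 m and x of gun_center in the frame of pad_mid between -0.03 and 0.03 m and y of gun_center in the frame of pad_mid between -0.022 and 0.022 m and z of gun_center in the frame of pad_mid between 0.015 and 0.027 m and angle between gun_center's own z axis and vertical below 0.08 rad and angle between the x axis of gun_center and the x axis of pad_mid, either way round below 0.25 rad and linear speed of gun below 0.02 m/s); the robot touches nothing.
It fails at once if the outer timer ring is turned (its mark moves more than 4 mm) (not (distance of ring_mark from where it was at the start of the episode below 0.004 m)).
It fails at once if the shaker, tin or bowl is moved more than 30 mm (distance of any of shaker_mid, tin_mid, bowl_mid from where it was at the start of the episode above 0.03 m).
Of pot_large, pot_medium, pot_small only 2 to 3 are there at a start; the rules pass over those that are not, and their reading is None.
At some moment in a run one of pot_large, pot_medium, pot_small may be knocked a few centimetres aside while the robot is not near it.
It also fails if it takes over 210 s, if anything falls off the work surface, if the arm or the gripper's body presses on something with over 40 N, if the wrist force passes 120 N, or if a joint passes its speed limit or range.

### The arm

A 6-joint arm with a two-finger parallel gripper is mounted at the origin on the work surface. World frame = base frame: x ahead of the robot, y to its left, z up, the work surface at z = 0. Lengths are in m, angles in rad, forces in N, time in s.
With the tool pointing down it reaches from about 0.35 to 0.975 m from the base axis. Payload 7.1 kg.
Tool frame: the origin (TCP) lies midway between the tips of the shut fingers; the grasp point (between the pads) lies 19 mm behind it; z points along the fingers, x is the direction in which the jaws open and shut, and the axes are right-handed (so a half turn about z gives the same grasp; the last joint's range is limited). The gripper opens to 88 mm and grips with 3 to 60 N. Pads are 20 mm wide; open, the fingers measure 115 mm over their backs; the gripper's body (75 mm by 178 mm) begins 61 mm behind the grasp point.
Start: joints at [1.168, 0.423, 1.63, -0, 1.089, -0.019], TCP at [0.234, 0.58, 0.223] pointing down, gripper open.
Joint ranges: [-3, 3], [-0.9, 2.11], [0.09, 2.58], [-1.31, 4.45], [0.11, 2.69], [-2.54, 2.54]. Speed limits (rad/s): [2.39, 2.39, 3.01, 3.14, 3.14, 3.14].

### API

Orientations are given as a unit quaternion [w, x, y, z].
In Python, from station import move_pose, movel, movej, command_gripper, wait, inverse_kinematics, read_camera, camera_info, MotionError, job_done, get_time, get_joint_pos, get_qvel, get_effort, get_tcp_pos, get_ee_rot, get_ft_force, get_ft_torque, get_grip_width gives the robot as it stands. Calls block until the motion is done:
- move_pose(position, orientation): joint-space move of the TCP to a pose.
- movel(position, frame=None, v=0.15, until_force=None): straight line of the TCP; frame=None keeps the orientation; v is the mean speed in m/s. With until_force (N) it stops when the force on the tool has changed by that much, and returns True; else False.
- movej(angles): joint-space move.
- command_gripper(opening): opening from 0.0 (shut) to 1.0 (fully open); the grip force is fixed at half the most; returns when the fingers have stopped.
- wait(seconds).
- inverse_kinematics(position, orientation): joint angles nearest the present ones, or None.
- read_camera(name): name is "scene" or "top" or "wrist"; returns the picture (480x640x3 uint8, red, green, blue); there is no depth.
- camera_info(name): a dict with "intrinsics" (3x3 intrinsics, pixels), "T" (4x4, takes a point from camera to world coordinates); the wrist camera has in their place "tool_from_camera" (4x4, takes a point from camera to tool coordinates, whose origin is the TCP and whose axes are the tool frame's). Camera axes: x right, y up, looking along -z (the intrinsics and any distortion apply to the point x, -y, -z); pixel columns grow to the right and rows downward; lengths in m; the calibration is good to about 2 mm. The wrist camera is an equidistant fisheye: a pixel r from the principal point sees the ray r / f radians off the axis. A picture is of the moment at which its call begins: read the wrist's pose just before it. camera_info takes no time and is no camera call.
A pose or a line that the arm cannot do raises MotionError and nothing moves.
- job_done(): hands the job in, once; it reports no verdict.
Readings, each from a call of its own:
- get_time(): time.
- get_joint_pos(): joint angles.
- get_qvel(): joint speeds.
- get_effort(): joint torques, N m.
- get_tcp_pos(): TCP position.
- get_ee_rot(): TCP orientation.
- get_ft_force(): force on the tool from outside, world axes, zero at the start.
- get_ft_torque(): the same for the moment, N m.
- get_grip_width(): opening from 0.0 (shut) to 1.0 (fully open).
Only numpy, scipy, OpenCV 4.12 (cv2) and the standard library are available. Lean on these libraries where they do the work, as an engineer would, in place of code of your own. Each camera call takes 0.05 s, during which the arm holds its last target. There are 200 camera calls.

## Working session

There is one attempt and no reset: what is moved stays moved. The work goes in short steps, each a Python script; the robot and the scene stay as the last script left them, time stands still between calls to the robot, and variables do not carry over. Pictures are saved under pics/ and viewed, about 12 in all and at most 16, crops included, and the job is handed in when it is done.

```bash
ls; mkdir -p pics
python3 - <<'E'
from station import *
import cv2,numpy as np
for n in ("scene","top"):
    im=read_camera(n); cv2.imwrite(f"pics/{n}0.png",im[:,:,::-1])
    c=camera_info(n); print(n,{k:np.round(v,4).tolist() if not isinstance(v,str) else v for k,v in c.items()})
print({k:(np.round(v,4).tolist() if not isinstance(v,str) else v) for k,v in camera_info("wrist").items()},get_time(),get_ee_rot())
E
```

```text
pics
scene {'intrinsics': [[604.5646, 0.0, 314.6425], [0.0, 604.5646, 237.3017], [0.0, 0.0, 1.0]], 'T': [[-0.0803, -0.7254, 0.6836, 1.6933], [0.9967, -0.0652, 0.0479, 0.088], [0.0098, 0.6852, 0.7283, 1.2949], [0.0, 0.0, 0.0, 1.0]]}
top {'intrinsics': [[563.5593, 0.0, 308.4181], [0.0, 563.5593, 233.5693], [0.0, 0.0, 1.0]], 'T': [[0.0285, 0.9972, -0.0694, 0.4577], [-0.9995, 0.0274, -0.0163, -0.0013], [-0.0143, 0.0698, 0.9975, 1.8147], [0.0, 0.0, 0.0, 1.0]]}
{'intrinsics': [[371.6483, 0.0, 319.6466], [0.0, 371.6483, 234.652], [0.0, 0.0, 1.0]], 'tool_from_camera': [[1.0, -0.0011, 0.0007, -0.0], [-0.0008, -0.9658, -0.2592, -0.0708], [0.0009, 0.2592, -0.9658, -0.163], [0.0, 0.0, 0.0, 1.0]]} 0.1 [ 3.75550873e-04  8.28986575e-01  5.59268087e-01 -5.68996397e-04]
```

View pics/top0.png

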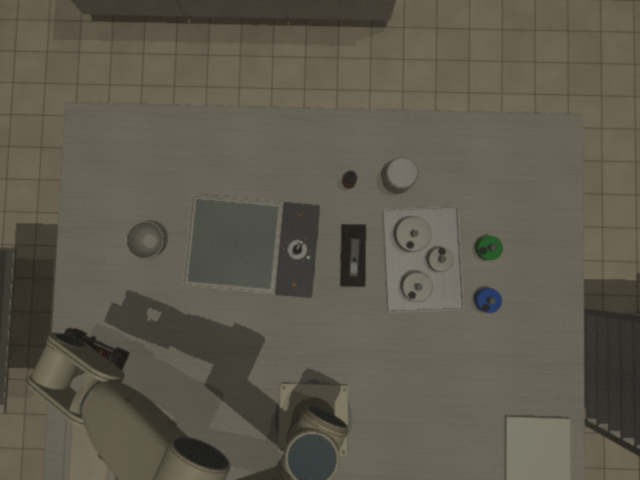

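View pics/scene0.png

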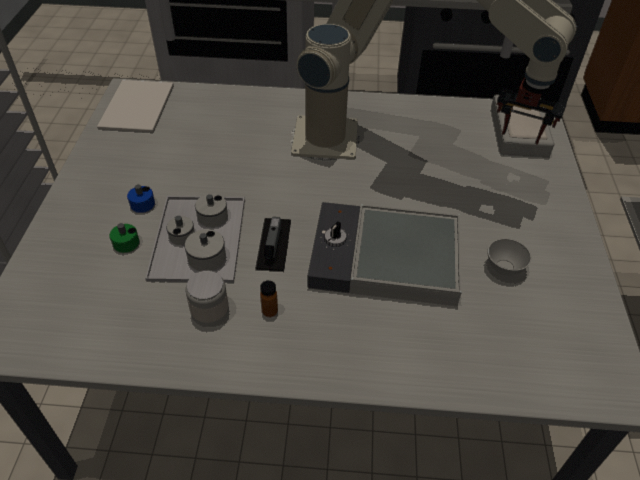

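The top view shows all three pots on the tray: large at (413,234), medium (417,287), small (440,259). The plate is around (235,244), the knob at (298,250) and the gun at (354,256). Blue and green decoys sit to the right of the tray.

```bash
cat > h.py <<'E'
from station import *
import numpy as np, cv2
from scipy.spatial.transform import Rotation as R
def q(a): return [0,np.cos(a/2),np.sin(a/2),0]   # tool down, jaw axis at yaw a
def Rm(qq): return R.from_quat([qq[1],qq[2],qq[3],qq[0]]).as_matrix()
def shot(name,fn=None):
    T=None
    c=camera_info(name)
    if name=="wrist":
        T=np.eye(4); T[:3,:3]=Rm(get_ee_rot()); T[:3,3]=get_tcp_pos(); T=T@np.array(c["tool_from_camera"])
    else: T=np.array(c["T"])
    im=read_camera(name)[:,:,::-1].copy()
    if fn: cv2.imwrite("pics/"+fn,im); np.save("pics/"+fn+".npy",T)
    return im,T
def cast(name,T,uv,z):
    K=np.array(camera_info(name)["intrinsics"]); uv=np.atleast_2d(uv).astype(float)
    p=(uv-K[:2,2])/K[0,0]
    if name=="wrist":
        r=np.linalg.norm(p,axis=1,keepdims=True); d=np.c_[p*np.sinc(r/np.pi),np.cos(r)]
    else: d=np.c_[p,np.ones(len(p))]
    d=d*[1,-1,-1]; d=d@T[:3,:3].T; o=T[:3,3]
    return (o+d*((z-o[2])/d[:,2])[:,None])[:,:3]
def proj(name,T,P):
    K=np.array(camera_info(name)["intrinsics"]); P=np.atleast_2d(P)
    c=((P-T[:3,3])@T[:3,:3])*[1,-1,-1]
    if name=="wrist":
        rr=np.linalg.norm(c[:,:2],axis=1,keepdims=True); p=c[:,:2]/np.maximum(rr,1e-9)*np.arctan2(rr,c[:,2:])
    else: p=c[:,:2]/c[:,2:]
    return p*K[0,0]+K[:2,2]
E
python3 - <<'E'
from h import *
T=np.array(camera_info("top")["T"])
for n,uv,z in [("L",(414,233),.09),("M",(418,287),.08),("S",(442,258),.08),("plate",(235,244),.055),("knob",(298,249),.1),("gun",(354,253),.05),("shaker",(349,180),.1),("tin",(401,173),.115),("bowl",(147,238),.06),("tray",(423,259),.01)]:
    print(n,cast("top",T,uv,z).round(3))
p=np.array([0.47,-0.03,0.40])
move_pose([0.42,-.27,.40],q(0)); print(get_time(),get_tcp_pos())
im,_=shot("wrist","w_tray.png")
move_pose([0.42,.10,.40],q(0)); print(get_time())
im,_=shot("wrist","w_knob.png")
E
```

```text
L [[ 0.588 -0.296  0.09 ]]
M [[ 0.424 -0.313  0.08 ]]
S [[ 0.514 -0.385  0.08 ]]
plate [[0.541 0.256 0.055]]
knob [[0.529 0.057 0.1  ]]
gun [[ 0.523 -0.117  0.05 ]]
shaker [[ 0.745 -0.093  0.1  ]]
tin [[ 0.768 -0.25   0.115]]
bowl [[0.552 0.532 0.06 ]]
tray [[ 0.512 -0.34   0.01 ]]
3.2083 [ 0.42029934 -0.26953196  0.39984832]
4.6417
```

View pics/w_tray.png

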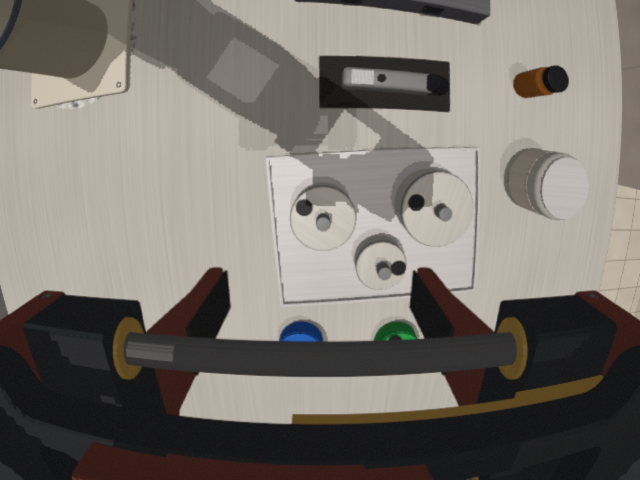

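View pics/w_knob.png

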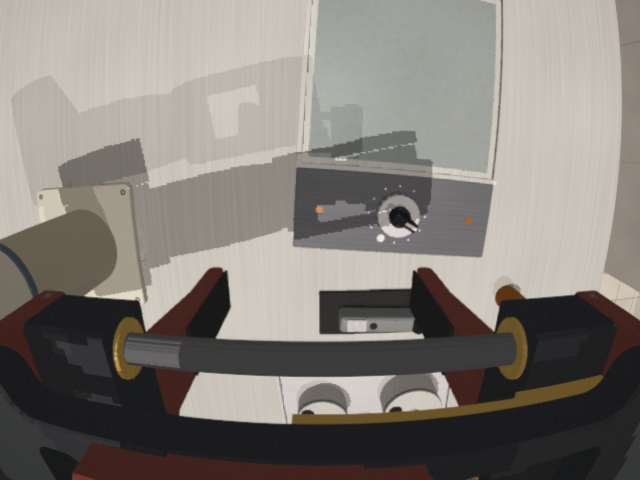

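The tray view gives knob tops at L (445,214), M (324,224), S (384,273), with spots at (416,202), (304,208) and (398,268). The gun's dark front faces right, toward +x. The panel view shows the knob at (400,217), its pointer to the lower right at (412,227), and the large dot at (380,238).

Run:
```python
from h import *
t=np.load("pics/w_tray.png.npy"); k=np.load("pics/w_knob.png.npy"); T=np.array(camera_info("top")["T"])
for n,uv,z in [("L",(445,214),.096),("M",(324,224),.088),("S",(384,273),.080),("Ls",(416,202),.066),("Ms",(304,208),.058),("Ss",(398,268),.05)]:
    print(n,cast("wrist",t,uv,z).round(4))
print("panel",cast("wrist",k,[(298,167),(496,183),(482,257),(293,245)],.055).round(4))
print("dot",cast("wrist",k,(380.5,238),.055).round(4),"ringc",cast("wrist",k,(399,217),.069).round(4),"knobtop",cast("wrist",k,[(402,218),(413,228)],.1095).round(4))
print("rim top",cast("top",T,[(192,194),(282,202),(276,294),(185,287)],.062).round(4))
print("gun",cast("wrist",t,[(343,77),(450,83)],.04).round(4),"pad",cast("wrist",t,[(320,57),(449,62),(449,110),(320,107)],.01).round(4))
# plate mask in wrist image to get plate edge lines
im=cv2.imread("pics/top0.png"); hsv=cv2.cvtColor(im,cv2.COLOR_BGR2HSV)
print(im[244,235],im[240,200],im[300,150],im[220,298])
m=(abs(im[:,:,0].astype(int)-im[244,235][0])<12)&(abs(im[:,:,2].astype(int)-im[244,235][2])<10)
m=cv2.morphologyEx(m.astype(np.uint8),cv2.MORPH_OPEN,np.ones((5,5))); n,l,s,c=cv2.connectedComponentsWithStats(m)
i=l[244,235]; cnt=max(cv2.findContours((l==i).astype(np.uint8),0,1)[0],key=cv2.contourArea)
r=cv2.minAreaRect(cnt); b=cv2.boxPoints(r); P=cast("top",T,b,.055); print(s[i],P.round(4),P.mean(0))
```

```text
L [[ 0.5872 -0.2956  0.096 ]]
M [[ 0.4258 -0.3121  0.088 ]]
S [[ 0.5105 -0.3843  0.08  ]]
Ls [[ 0.5536 -0.2854  0.066 ]]
Ms [[ 0.3984 -0.2965  0.058 ]]
Ss [[ 0.537 -0.388  0.05 ]]
panel [[ 0.3905  0.129   0.055 ]
 [ 0.6816  0.1128  0.055 ]
 [ 0.6704 -0.0022  0.055 ]
 [ 0.382   0.018   0.055 ]]
dot [[0.5073 0.0284 0.055 ]] ringc [[0.5297 0.0624 0.069 ]] knobtop [[0.5247 0.07   0.1095]
 [0.54   0.0569 0.1095]]
rim top [[0.6941 0.3966 0.062 ]
 [0.6764 0.1128 0.062 ]
 [0.3893 0.1223 0.062 ]
 [0.4027 0.4059 0.062 ]]
gun [[ 0.452  -0.1133  0.04  ]
 [ 0.6075 -0.1129  0.04  ]] pad [[ 0.4201 -0.078   0.01  ]
 [ 0.6169 -0.0745  0.01  ]
 [ 0.6168 -0.1505  0.01  ]
 [ 0.4203 -0.1541  0.01  ]]
[66 75 73] [68 76 75] [53 61 65] [51 55 58]
[ 189  200   88   87 6524] [[0.4232 0.4001 0.055 ]
 [0.6789 0.3867 0.055 ]
 [0.6612 0.1286 0.055 ]
 [0.4064 0.1445 0.055 ]] [0.54242988 0.26497734 0.055     ]
```

```bash
cat >> h.py <<'E'
PM=np.array([.541,.262]); PY=-.055
def plate(x,y): return PM+np.array([np.cos(PY)*x-np.sin(PY)*y,np.sin(PY)*x+np.cos(PY)*y])
def pickplace(xy,zbase,h,dst,zdst=.055,yaw=0.,up=.17):
    command_gripper(.55)
    move_pose([*xy,.26],q(yaw)); movel([*xy,zbase+h+.045],v=.25)
    print("touch",movel([*xy,zbase+h+.005],v=.06,until_force=12),get_tcp_pos().round(4))
    z0=get_tcp_pos()[2]; command_gripper(0); w=get_grip_width(); print("grip",round(w,3))
    if w<.1: return False
    dz=z0-zbase
    movel([*xy,up+dz],v=.25); print("w",round(get_grip_width(),3),get_ft_force().round(1))
    movel([*dst,up+dz],v=.3); movel([*dst,zdst+dz+.02],v=.2)
    print("down",movel([*dst,zdst+dz-.003],v=.03,until_force=6),get_tcp_pos()[2]-dz-zdst)
    command_gripper(.55); p=get_tcp_pos(); movel([p[0],p[1],p[2]+.06],v=.2); print("t",get_time()); return True
E
python3 - <<'E'
from h import *
pickplace((.5872,-.2956),.004,.062,plate(.06,.06))
pickplace((.4258,-.3121),.004,.054,plate(-.07,.06))
move_pose([.36,-.22,.40],q(0)); shot("wrist","w2.png"); shot("top","t2.png")
E
```

```text
touch False [ 0.5873 -0.2957  0.071 ]
grip 0.227
w 0.22 [-0.  -0.7 -5.8]
down True -0.00044856271690590227
t 14.6333
touch False [ 0.4259 -0.3122  0.0629]
grip 0.221
w 0.218 [ 0.4 -0.6 -4.3]
down True -0.00037121768570799046
t 24.825
```

Run:
```python
import cv2,numpy as np
a=cv2.imread("pics/t2.png")[180:320,170:510]; a=cv2.resize(a,None,fx=1.6,fy=1.6); b=cv2.imread("pics/w2.png")[:360]
a=cv2.convertScaleAbs(cv2.copyMakeBorder(a,0,0,0,640-a.shape[1],0),alpha=1.5)
cv2.imwrite("pics/m2.png",np.vstack([a,b]))
```

```text
(no output)
```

View pics/m2.png

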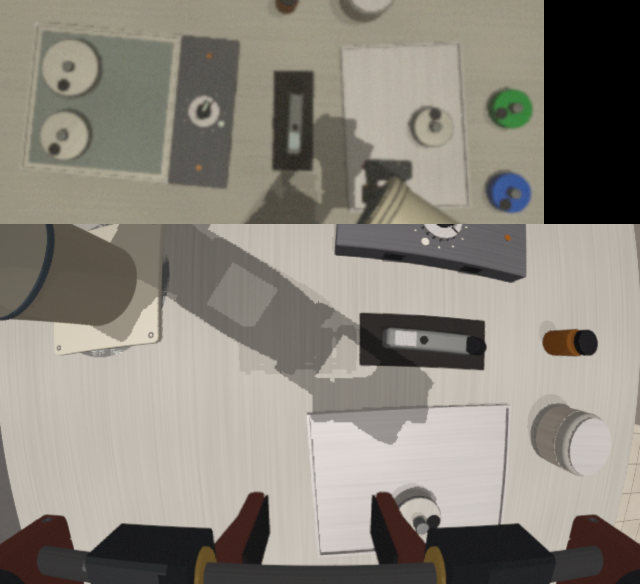

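The small pot hasn't moved: its spot in the top view is at about (442,251). The large and medium pots stand on the plate. The gun's black barrel is at the +x end.

Run:
```python
from h import *
pickplace((.5105,-.3843),.004,.046,plate(0,-.075))
k=plate(0,-.2025)
move_pose([.49,.19,.42],q(0)); shot("wrist","w3.png")
move_pose([k[0],k[1]-.085,.30],q(0)); shot("wrist","w3k.png"); print(get_time(),k)
```

```text
touch False [ 0.5106 -0.3844  0.055 ]
grip 0.221
w 0.221 [-0.4  0.6 -3. ]
down True -0.0004164876883554283
t 35.7583
37.8583 [0.52986811 0.0598062 ]
```

View pics/w3k.png

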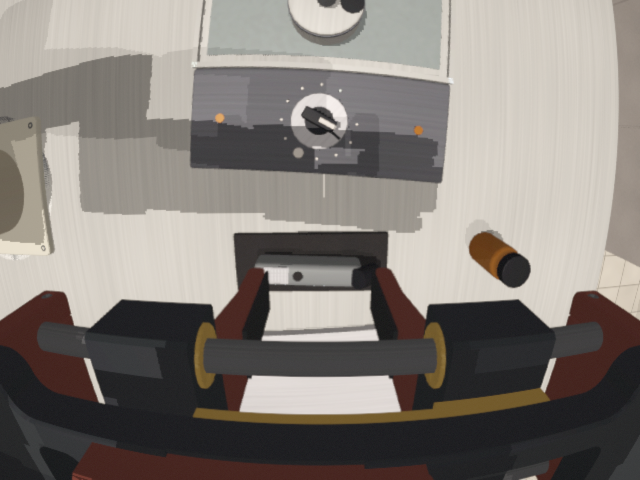

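View pics/w3.png

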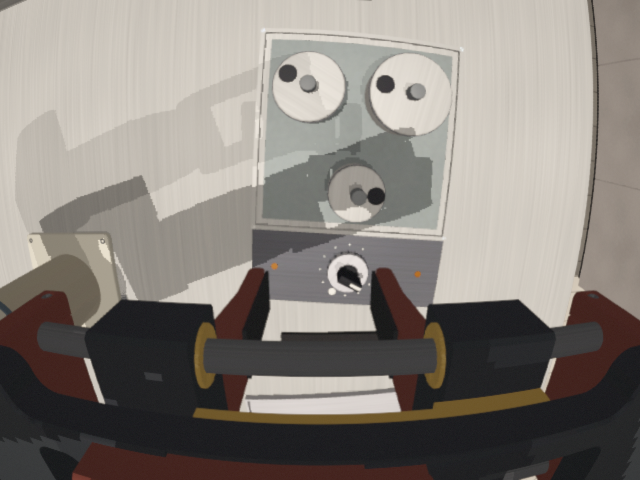

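All three pots stand inside the rim. In the close view the knob is at about (320,121). I'll zoom in to read the bar angle.

Run:
```python
import cv2
a=cv2.imread("pics/w3k.png")[80:170,270:370]
cv2.imwrite("pics/c3k.png",cv2.convertScaleAbs(cv2.resize(a,None,fx=6,fy=6,interpolation=cv2.INTER_CUBIC),alpha=1.3))
```

```text
(no output)
```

View pics/c3k.png

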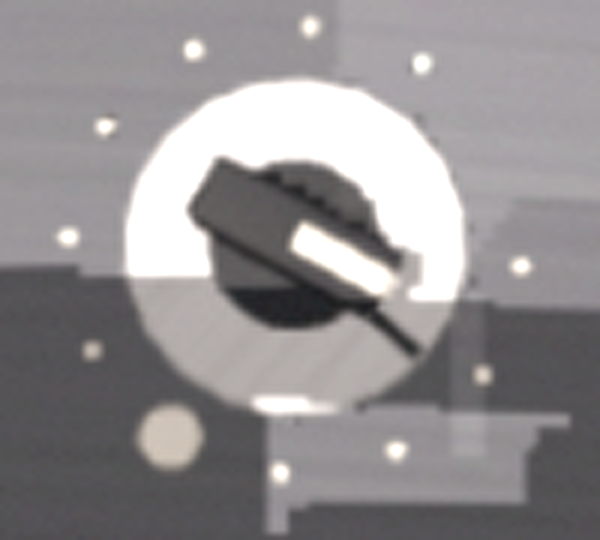

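Run:
```python
from h import *
k=np.load("pics/w3k.png.npy"); f=lambda u,v,z:cast("wrist",k,(270+u/6,80+v/6),z)[0][:2]
c=f(296,245,.069); d=f(170,437,.055); b=f(205,183,.1095); e=f(402,280,.1095); s1=f(298,237,.1095); s2=f(395,285,.1095)
an=lambda v:np.arctan2(v[1],v[0])
print("ring c",c,"bar mid",(b+e)/2,"len",np.linalg.norm(e-b),"bar ang",an(e-b),an(s2-s1),"dot ang",an(d-c),np.linalg.norm(d-c))
w=np.load("pics/w3.png.npy")
P=cast("wrist",w,[(264,31),(461,48),(443,239),(255,227)],.062); print("rim",P.round(4),P.mean(0)); print(an((P[1]+P[2]-P[0]-P[3])[:2]),an((P[0]+P[1]-P[2]-P[3])[:2])-np.pi/2)
print(get_joint_pos().round(2), [inverse_kinematics([*c,.2],q(a)) for a in (1.0,-.55,1.1-2.6)])
```

```text
ring c [0.52975732 0.06323325] bar mid [0.5309708  0.06368689] len 0.034462247150344884 bar ang -0.46319418632174497 -0.46099916532266805 dot ang -2.1571573366881083 0.0414047813770914
rim [[0.4105 0.4142 0.062 ]
 [0.6922 0.4    0.062 ]
 [0.6739 0.1139 0.062 ]
 [0.3943 0.1318 0.062 ]] [0.54275691 0.26496705 0.062     ]
-0.0570547572973985 -0.060651006441051036
[-0.07  0.2   1.76  0.    1.18 -0.07] [array([ 9.64939731e-02,  3.19067083e-01,  1.85082300e+00, -4.44089210e-16,
        9.71702568e-01, -9.03506027e-01]), array([ 9.64939731e-02,  3.19067083e-01,  1.85082300e+00, -4.44089210e-16,
        9.71702568e-01,  6.46493973e-01]), array([ 9.64939731e-02,  3.19067083e-01,  1.85082300e+00, -4.44089210e-16,
        9.71702568e-01,  1.59649397e+00])]
```

Run:
```python
from h import *
c=[.5300,.0633]; a0=-.462+np.pi/2; a1=-2.148+np.pi/2
command_gripper(.45); move_pose([*c,.2],q(a0)); movel([*c,.125],v=.15)
print(movel([*c,.087],v=.05,until_force=5)); command_gripper(0); print(get_grip_width(),get_ft_force().round(1))
for s in np.linspace(0,1,5)[1:]:
    move_pose([*c,.087],q(a0+s*(a1-a0))); print(get_ft_force().round(1),get_ft_torque().round(2))
wait(.2); command_gripper(.45); movel([*c,.2],v=.15)
move_pose([c[0],c[1]-.085,.30],q(0)); im,_=shot("wrist","w4.png")
a=cv2.imread("pics/w4.png")[80:170,270:370]
cv2.imwrite("pics/c4.png",cv2.convertScaleAbs(cv2.resize(a,None,fx=4,fy=4,interpolation=cv2.INTER_CUBIC),alpha=1.3)); print(get_time())
```

```text
False
0.1334938238880427 [-0.1  1.8  1.8]
[-1.4 -0.4  3.3] [-0.02  0.29 -0.03]
[-2.  -0.2  5.1] [-0.24  0.51 -0.06]
[-3.5 -0.6  6.5] [-0.23  0.69  0.03]
[-4.9 -0.6  7.6] [-0.08  0.92 -0.06]
45.6833
```

View pics/c4.png

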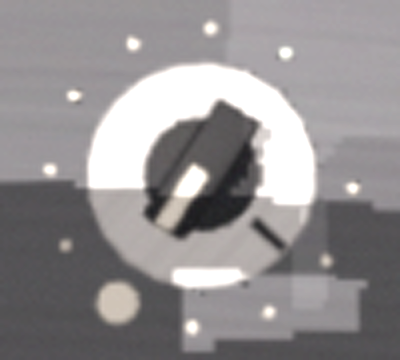

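The pointer lines up with the dot, and the ring mark is unmoved relative to the ring centre. Next I'll take a close look at the gun.

Run:
```python
from h import *
move_pose([.52,-.235,.27],q(0)); im,_=shot("wrist","w5.png"); cv2.imwrite("pics/c5.png",cv2.resize(im[0:300,150:500],None,fx=2,fy=2))
```

```text
(no output)
```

View pics/c5.png

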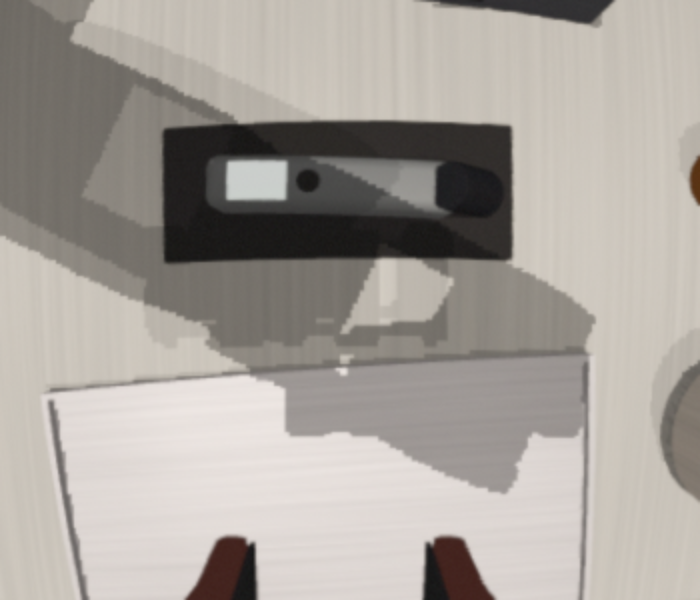

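The grip's rear end is at crop (207,184), the barrel joint at (437,187), and the pad corners at (163,128), (511,126), (512,259) and (165,262).

Run:
```python
from h import *
k=np.load("pics/w5.png.npy"); f=lambda u,v,z:cast("wrist",k,(150+u/2,v/2),z)[0][:2]
r=f(207,184,.052); r2=f(207,184,.031); e=f(437,187,.052); P=np.array([f(*x,.01) for x in [(163,128),(511,126),(512,259),(165,262)]])
tl,tr,bl,br=f(225,157,.052),f(430,161,.052),f(225,213,.045),f(430,215,.045)
print("rear",r,r2,"front",e,np.linalg.norm(e-r),"pad",P.round(4).tolist(),P.mean(0),"top",tl,tr,bl,br)
v=(P[1]+P[2]-P[0]-P[3]); print(np.arctan2(v[1],v[0]), np.arctan2(*(e-r)[::-1]),np.arctan2(*(tr-tl)[::-1]))
```

```text
rear [ 0.45232587 -0.11537302] [ 0.44859501 -0.1127201 ] front [ 0.56908438 -0.11755988] 0.11677898576229255 pad [[0.419, -0.0754], [0.6174, -0.0742], [0.6182, -0.1524], [0.42, -0.1542]] [ 0.51865437 -0.11406621] top [ 0.46161121 -0.10154007] [ 0.56549895 -0.10404553] [ 0.46053232 -0.13029346] [ 0.56639382 -0.13165716]
0.007565704290404998 -0.018727584016449993 -0.024112292609888814
```

```bash
cat >> h.py <<'E'
ZS=dict(L=.117,M=.109,S=.101); G=-np.pi/2
def aim(s,z,yaw=0.,dx=0.,d=.10):  # tcp for gun heading yaw; lens = tcp + (.0715+dx) ahead, +.0135 up
    r=.0715+dx+d*np.sqrt(.5)
    return [s[0]-r*np.cos(yaw),s[1]-r*np.sin(yaw),z+d*np.sqrt(.5)-.0135]
E
python3 - <<'E'
from h import *
w=np.load("pics/w3.png.npy")
S={n:cast("wrist",w,uv,ZS[n])[0] for n,uv in dict(L=(385,84),M=(288,74),S=(376,196)).items()}; print(S)
g=[.5195,-.1155]
command_gripper(.65); move_pose([*g,.18],q(G)); movel([*g,.09],v=.2); print(movel([*g,.020],v=.05,until_force=6),get_tcp_pos())
command_gripper(0); print(get_grip_width()); movel([*g,.12],v=.15); print(get_grip_width(),get_tcp_pos())
movel([*g,.28],v=.25)
p=aim(S["L"][:2],ZS["L"]); print(p)
move_pose([p[0],p[1],.28],q(G)); movel(p,v=.15); wait(.1); shot("wrist","w6.png"); wait(1); print(get_time(),get_joint_pos().round(2))
E
```

```text
{'L': array([0.56921332, 0.32856728, 0.117     ]), 'M': array([0.44869277, 0.34122629, 0.109     ]), 'S': array([0.56245132, 0.18368664, 0.101     ])}
False [ 0.51974154 -0.11555267  0.02029526]
0.3197025659945831
0.32065494423814866 [ 0.51888874 -0.11537272  0.11938675]
[np.float64(0.42700264362525964), np.float64(0.3285672808454768), np.float64(0.17421067811865476)]
56.65 [0.63 0.36 1.86 0.   0.92 2.2 ]
```

View pics/w6.png

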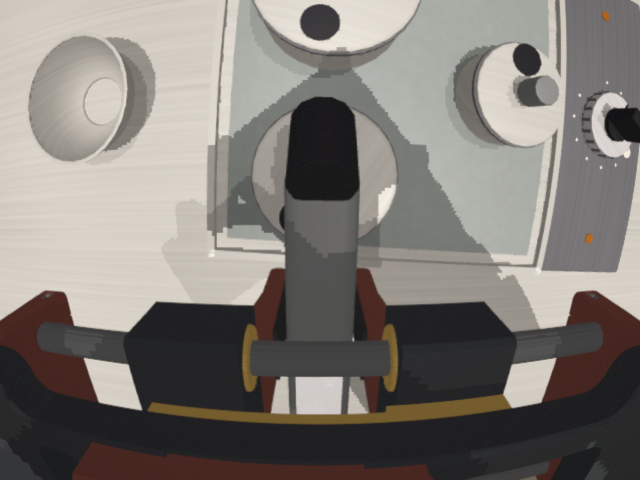

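The L spot is at (320,22), straight ahead of the gun, whose barrel joint is at (321,199). I'll compute the residual error.

Run:
```python
from h import *
k=np.load("pics/w6.png.npy"); t=get_tcp_pos(); print(t)
print("spot L",cast("wrist",k,(320,22),.117),"S",cast("wrist",k,(527,60),.101))
for z in (.032,.0285): print("joint fwd",cast("wrist",k,(321,199),t[2]+z)[0]-t)
for uv in [(320,98),(320,120)]: print("barrel top/tip",cast("wrist",k,uv,t[2]+.0135)[0]-t)
for uv in [(288,190),(357,190),(290,330),(355,330)]: print("side",(cast("wrist",k,uv,t[2]+.032)[0]-t).round(4))
```

```text
[0.42698455 0.32855458 0.17419068]
spot L [[0.56922043 0.32872866 0.117     ]] S [[0.56163517 0.1833189  0.101     ]]
joint fwd [ 0.04892696 -0.0001999   0.032     ]
joint fwd [ 0.04834584 -0.00021186  0.0285    ]
barrel top/tip [0.08710989 0.00017901 0.0135    ]
barrel top/tip [0.07812985 0.00017273 0.0135    ]
side [0.0522 0.0117 0.032 ]
side [ 0.0523 -0.0131  0.032 ]
side [-0.0044  0.0123  0.032 ]
side [-0.0044 -0.0141  0.032 ]
```

```bash
cat >> h.py <<'E'
def findspot(uv,z,fn):
    im,T=shot("wrist",fn); g=im.max(axis=2); u0=proj("wrist",T,[*uv,z])[0]
    n,l,s,c=cv2.connectedComponentsWithStats((g<60).astype(np.uint8))
    L=[(np.linalg.norm(c[i]-u0),c[i],s[i,4],s[i,2:4]) for i in range(1,n) if s[i,4]>150]
    b=min(L,key=lambda a:a[0]); print("pred",u0.round(1),"found",b[1].round(1),"area",b[2],b[3]); return cast("wrist",T,b[1],z)[0]
E
python3 - <<'E'
from h import *
dx=.003
S=dict(L=[.5692,.3287],M=[.4487,.3412],S=[.562,.1835])
p=aim(S["L"],ZS["L"],0,dx); movel(p,v=.05); wait(1.3); print(findspot(S["L"],ZS["L"],"a0.png"))
for n,h in (("M",.3),("S",0.)):
    p=aim(S[n],ZS[n],h,dx); t=get_tcp_pos(); movel([t[0],t[1],.24],v=.2)
    move_pose([p[0],p[1],.24],q(G+h)); f=findspot(S[n],ZS[n],n+"1.png"); print(n,f)
    if np.linalg.norm(f[:2]-S[n])<.008:
        movel(p,v=.12); wait(.2); print(findspot(S[n],ZS[n],n+"2.png")); wait(1.3)
    else: print("mismatch"); break
print(get_time(),get_tcp_pos(),get_grip_width())
E
```

```text
pred [319.5  15.5] found [318.8   7.4] area 384 [37 18]
[0.57459637 0.32910818 0.117     ]
pred [319.4  42.9] found [322.1 151.4] area 6602 [ 74 104]
M [0.3660584  0.31327562 0.109     ]
mismatch
59.3167 [0.31004978 0.29837512 0.23941547] 0.31697284114578195
```

View pics/M1.png

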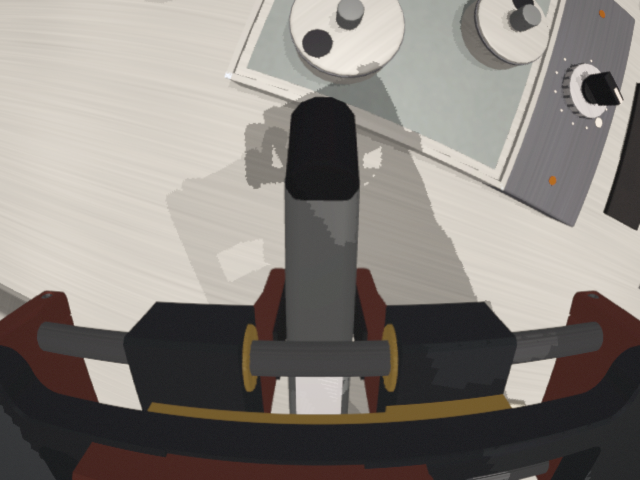

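The M spot is at (317,43) and the prediction was (319,43), so it hasn't moved; the blob finder's threshold was too strict. I'll go on with a local-window finder.

```bash
cat >> h.py <<'E'
def findspot(uv,z,fn,w=32):
    im,T=shot("wrist",fn); g=im.max(axis=2); u0=proj("wrist",T,[*uv,z])[0]
    x0,y0=[max(0,int(a)-w) for a in u0]; c=g[y0:int(u0[1])+w,x0:int(u0[0])+w]; v,x=np.nonzero(c<c.min()+25)
    m=np.array([np.median(x)+x0,np.median(v)+y0]); print("pred",u0.round(1),"found",m,len(x),c.min()); return cast("wrist",T,m,z)[0]
E
python3 - <<'E'
from h import *
dx=.003
S=dict(L=[.5692,.3287],M=[.4487,.3412],S=[.562,.1835])
for n,h in (("M",.3),("S",0.)):
    p=aim(S[n],ZS[n],h,dx); t=get_tcp_pos(); movel([t[0],t[1],.24],v=.2)
    move_pose([p[0],p[1],.24],q(G+h)); f=findspot(S[n],ZS[n],n+"3.png"); print(n,f)
    if np.linalg.norm(f[:2]-S[n])<.008:
        movel(p,v=.12); wait(.2); print(findspot(S[n],ZS[n],n+"4.png")); wait(1.3)
    else: print("mismatch"); break
print(get_time(),get_tcp_pos(),get_grip_width())
a=cv2.imread("pics/M4.png")[:300]; b=cv2.imread("pics/S4.png")[:300]; cv2.imwrite("pics/ms4.png",np.vstack([a,b]))
E
```

```text
pred [319.4  44.8] found [319.  43.] 719 61
M [0.45001081 0.34196222 0.109     ]
pred [320.1  16.8] found [317.  17.] 1059 54
[0.44802048 0.34290901 0.109     ]
pred [318.7  44.9] found [318.  44.] 572 60
S [0.56281351 0.18403379 0.101     ]
pred [319.9  16.8] found [319.  15.] 948 54
[0.56321764 0.18405626 0.101     ]
65.8083 [0.41678128 0.18349184 0.15820995] 0.31921474995424376
```

View pics/ms4.png

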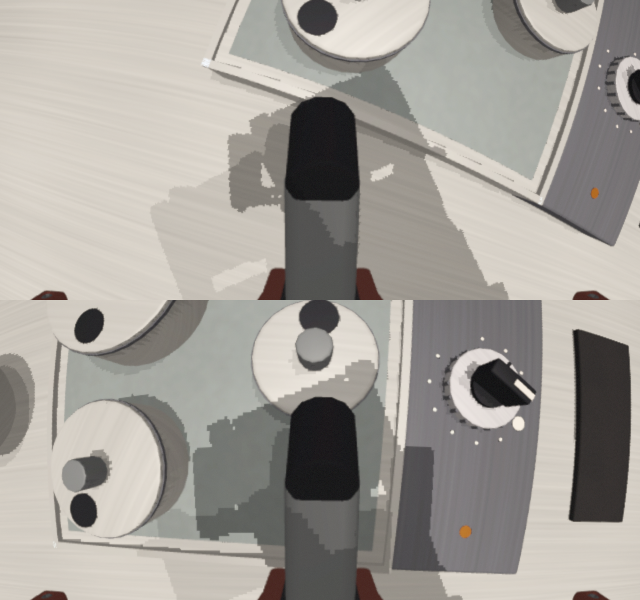

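Both spots sit straight ahead of the gun: M at (317,17) and S at (320,16). The pots and knob are unchanged. Now I'll return the gun.

Run:
```python
from h import *
y=G+.005; g=[.516,-.1145]
t=get_tcp_pos(); movel([t[0],t[1],.28],v=.2); move_pose([*g,.28],q(y)); movel([*g,.05],v=.2)
print(movel([*g,.0185],v=.02,until_force=3),get_tcp_pos()); 
command_gripper(.65); movel([*g,.15],v=.15); 
move_pose([.515,-.235,.27],q(0)); a,_=shot("wrist","e1.png")
move_pose([.49,.19,.42],q(0)); b,_=shot("wrist","e2.png")
cv2.imwrite("pics/e.png",np.vstack([a[:280],b[:310]])); print(get_time())
```

```text
True [ 0.51590621 -0.11446118  0.02003907]
75.4083
```

View pics/e.png

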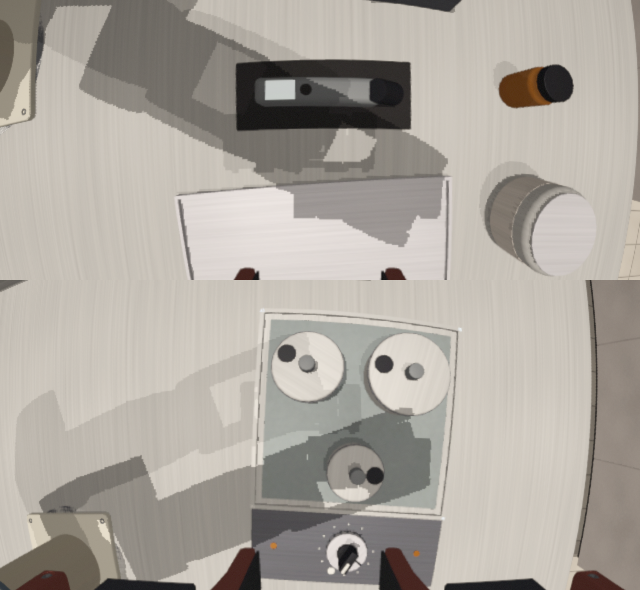

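The gun lies centred on its pad, all pots are on the plate, the pointer is at the dot, and the shaker and tin look undisturbed. I'm handing it in.

```bash
python3 -c "
from station import *
print(job_done(),get_time())"
```

```text
the job is handed in; nothing more can be done
the job is handed in; nothing more can be done
```

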